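# Stir the polishing stones with the rod

## Robot

A 6-joint arm with a two-finger parallel gripper is mounted at the origin on a cart in front of the work surface, level with it; the furniture and walls round the work are solid. World frame = base frame: x ahead of the robot, y to its left, z up, the work surface at z = 0. Lengths are in mm, angles in degrees, forces in N, time in s.
With the tool pointing down it reaches from about 300 to 850 mm from the base axis. Payload 4.2 kg.
Tool frame: the origin (TCP) lies at the very end of the fingers, on their centre line; the grasp point (between the pads) lies 19 mm behind it; z points along the fingers, y is the line along which they close (so a half turn about z gives the same grasp; the last joint's range is limited). The gripper opens to 91 mm and grips with 3 to 60 N. Pads are 32 mm wide; open, the fingers measure 118 mm over their backs; the gripper's body (76 mm by 178 mm) begins 60 mm behind the grasp point.
Start: joints at [-71.276, 18.312, 89.639, -0, 72.044, -1.146], TCP at [195.441, -540.785, 186.276] pointing down, gripper open.
Joint ranges: [-177.97, 177.97], [-48.28, 115.42], [12.27, 149.76], [-77.06, 257.06], [2.81, 150.46], [-146.56, 146.56]. Speed limits (degrees/s): [147.25, 147.25, 180, 180, 180, 180].

## Interface

Orientations are given as [roll, pitch, yaw] about the fixed x, y, z axes, in that order (R = Rz(yaw) Ry(pitch) Rx(roll)).
In Python, from workcell import env, eyes gives the robot as it stands.
- The arm moves only by the tool send_rows, never from a script. Its argument "targets" is text: rows parted by semicolons, each of 7 numbers parted by spaces: the shift along the tool's x, y, z in m, then the turn, a rotation vector about the tool's x, y, z in degrees, then the opening in per cent of the stroke, from 0 (shut) to 100 (fully open). A call has 1 to 12 rows; each row is the pose to reach, as a shift and turn from the pose commanded when the call began, along the tool's axes at that moment; what a row does not reach only later rows make up. A row lasts 1/12 s, in which the tool goes at most 41.7 mm and 7.16 degrees, less where a joint would pass 70% of its speed; a pose out of reach is approached as far as the arm can. A call with a gripper value outside its range is refused whole. The fingers move at their own pace and stop on an object; "grip_force" is the grip in N (left out, the last holds). Time passes only in rows, so rows that repeat a pose let the fingers close. It gives the time, the measured TCP pose, the force, the opening and the grip force at its end, in the units of the state.
- env.state(): the state, without advancing time (a new reading comes with each control period).
- eyes.grab_frame(name): name is "scene" or "top"; returns a dict with "image" (384x512x3 uint8, blue, green, red), "fovy" (degrees; the focal length in pixels is half the picture's height over the tangent of half this angle, whatever the lens; pixels are square), "cx", "cy" (the principal point, pixels), "eye" and "attitude" of the camera in the world. Camera axes: x right, y up, looking along -z (the intrinsics and any distortion apply to the point x, -y, -z); pixel columns grow to the right and rows downward; lengths in mm; the calibration is good to about 2 mm. A picture is of the moment at which its call begins. There is no depth.
- env.job_done(): hands the job in; it is judged then, once.
The state is a dict: "time_s": time; "qpos": joint angles; "qvel": joint speeds; "effort": joint torques, N m; "ee_pos": TCP position; "ee_rot": TCP orientation; "force": force on the tool from outside, world axes, zero at the start; "torque": the same for the moment, N m; "gripper_width": finger opening in mm; "gripper_force": force on a finger pad.
Only numpy, scipy, OpenCV 4.12 (cv2) and the standard library are available. Lean on these libraries where they do the work, as an engineer would, in place of code of your own. Each camera call takes 0.05 s, during which the arm holds its last target. There are 200 camera calls.

## Task

Take the long stirring rod out of its stand and stir the polishing stones in the round metal tub with it: three full rounds, anticlockwise seen from above, tip down among the stones so that it sweeps them along. Keep the stones in the tub, keep the fingers off the stones, then let go of the rod and leave it standing or leaning in the tub.

Things in the scene. Friction and masses are not known exactly. Their poses are not given: they have to be found in the camera images.
- rod_grip (a point): Grip point of the stirring rod: round, steel, 14 mm thick, 150 mm long, 0.1 kg, heavy below, upright (lean up to 5 degrees) in a stand; its upper 63 mm are a black round sleeve 16 mm thick, to be grasped across from above, in any direction. The point lies on the axis in the sleeve, 125 mm above the tip, 25 mm below the top; z runs up the rod.
- rod_tip (a point): Lower end of the stirring rod, on its axis; at the start 8 mm above the table in its bore.
- stand: Fixed grey block 110 x 45 x 60 mm with two round bores, any way round; origin at the centre of its underside. The rod stands loose in the bore 30 mm from the centre along +x of the block (18 mm wide, 52 mm deep: draw it straight up 60 mm or more). The bore at -30 mm holds a shorter plug gauge, 104 mm high over the table, which stays there.
- tub: Round open metal tub fixed to the table, rim 64 mm high and 144 mm across; flat floor 84 mm across, 6 mm above the underside, flanks sloping out at 45 degrees to 136 mm across. Origin at the centre of the underside, z up, x and y turned anyhow. The rod's tip 12 mm over the underside (22 at most), led round 28 mm from the centre (20 to 36), sweeps the stones along.
- stone1_mid (a point): One of four alike polishing stones in the tub: a white ceramic pellet, 22 mm across and 18 mm high, 20 g, very slippery, standing on the floor. At the start they lie about 28 mm apart, centre to centre, in an arc on one half of the floor, 28 mm from the tub's centre; the other half is free, so the rod can go straight down there. This point is its centre.
- stone2_mid (a point): Another such polishing stone; its centre.
- stone3_mid (a point): Another such polishing stone; its centre.
- stone4_mid (a point): Another such polishing stone; its centre.

How it is judged (in metres and radians):
On the way, in this order (a step that is already met when the one before it is completed fails the run):
1. round 1: the rod's tip, down among the stones, passes the tub's own +x side (x of rod_tip in the frame of tub above 0.01 m and y of rod_tip in the frame of tub between -0.01 and 0.01 m and z of rod_tip in the frame of tub below 0.022 m), for 0.02 s.
2. round 1: the rod's tip, down among the stones, passes the tub's own +y side (y of rod_tip in the frame of tub above 0.01 m and x of rod_tip in the frame of tub between -0.01 and 0.01 m and z of rod_tip in the frame of tub below 0.022 m), for 0.02 s.
3. round 1: the rod's tip, down among the stones, passes the tub's own -x side (x of rod_tip in the frame of tub below -0.01 m and y of rod_tip in the frame of tub between -0.01 and 0.01 m and z of rod_tip in the frame of tub below 0.022 m), for 0.02 s.
4. round 1: the rod's tip, down among the stones, passes the tub's own -y side (y of rod_tip in the frame of tub below -0.01 m and x of rod_tip in the frame of tub between -0.01 and 0.01 m and z of rod_tip in the frame of tub below 0.022 m), for 0.02 s.
5. round 2: the rod's tip, down among the stones, passes the tub's own +x side (all of step 1), for 0.02 s.
6. round 2: the rod's tip, down among the stones, passes the tub's own +y side (all of step 2), for 0.02 s.
7. round 2: the rod's tip, down among the stones, passes the tub's own -x side, and at least one stone has been swept over 20 mm from where it began (all of step 3 and distance of any of stone1_mid, stone2_mid, stone3_mid, stone4_mid from where it was at the start of the episode above 0.02 m), for 0.02 s.
8. round 2: the rod's tip, down among the stones, passes the tub's own -y side (all of step 4), for 0.02 s.
At the end, for the whole second after the job is handed in: After the anticlockwise rounds the rod is let go and rests with its tip in the tub, under 60 mm above its underside; all four stones are in the tub (horizontal distance between each of rod_tip, stone1_mid, stone2_mid, stone3_mid, stone4_mid and tub below 0.07 m and z of rod_tip in the frame of tub below 0.06 m and linear speed of rod below 0.03 m/s and z of each of stone1_mid, stone2_mid, stone3_mid, stone4_mid in the frame of tub below 0.064 m); the robot touches nothing.
It fails at once if the fingers touch a stone (contact force between the fingers and stone1 above 0.5 N or contact force between the fingers and stone2 above 0.5 N or contact force between the fingers and stone3 above 0.5 N or contact force between the fingers and stone4 above 0.5 N).
It also fails if it takes over 58 s, if anything falls off the work surface, if the arm or the gripper's body presses on something with over 40 N, if the wrist force passes 120 N, or if a joint passes its speed limit or range.

## Working session

There is one attempt and no reset: what is moved stays moved. The work goes in short steps, Python scripts to look and compute and a tool call to move; the robot and the scene stay as the last step left them, time stands still between calls to the robot, and variables do not carry over. Pictures are saved under pics/ and viewed, at most 10 in all, crops included, and the job is handed in when it is done.

Besides the shell and the picture viewer there is one more tool, called after "Request:" as a command line: name --argument value ..., lists and objects as JSON in quotes. send_rows: Moves the arm, as the interface text tells. Its arguments: {"type":"object","properties":{"targets":{"type":"string"},"grip_force":{"type":"number"}},"required":["targets"]}

```bash
mkdir -p pics; ls
cat > h.py <<'E'
import numpy as np, cv2
from workcell import env, eyes
E
python3 - <<'E'
from h import *
for n in("scene","top"):
    f=eyes.grab_frame(n); cv2.imwrite(f"pics/{n}0.png",f["image"])
    print({k:v for k,v in f.items() if k!="image"})
print(env.state())
E
```

```text
pics
{'fovy': 55.75411063807924, 'cx': 245.301671675843, 'cy': 188.6732172650957, 'eye': array([234.53876574, 513.6381735 , 749.978999  ]), 'attitude': array([  41.8836362 ,    0.74097791, -153.98283757])}
{'fovy': 49.24504155308895, 'cx': 261.7203331186812, 'cy': 191.84271633473895, 'eye': array([345.97577296,   8.86806267, 955.42442191]), 'attitude': array([  9.71299462,   0.74190523, -91.37064047])}
{'time_s': 0.1, 'qpos': array([-7.12747456e+01,  1.83472053e+01,  8.96979299e+01, -6.99194599e-04,
        7.20437772e+01, -1.14654668e+00]), 'qvel': array([ 0.08737856, -0.0221474 , -0.16025739,  0.02833341,  0.00218993,
       -0.1125949 ]), 'effort': array([-1.78939565e-03, -4.13334310e+01, -2.32506162e+01,  7.27951527e-02,
        4.21688729e-02, -4.80732672e-05]), 'ee_pos': array([ 195.28801377, -540.30827487,  185.52220257]), 'ee_rot': array([-1.79911092e+02, -1.11443759e-03,  1.98720163e+01]), 'force': array([-0.43591056,  0.05132158,  0.17138205]), 'torque': array([-0.00644804,  0.05663316,  0.04263354]), 'gripper_force': 0.0, 'gripper_width': 91.32453848963887}
```

View pics/scene0.png

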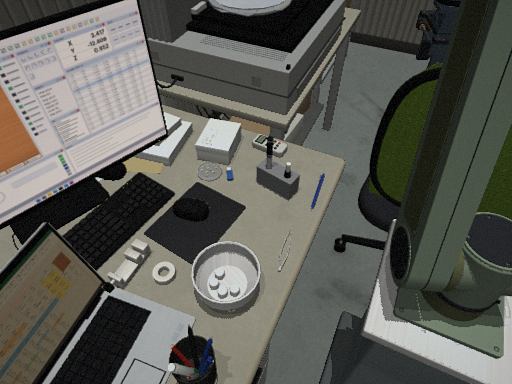

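View pics/top0.png

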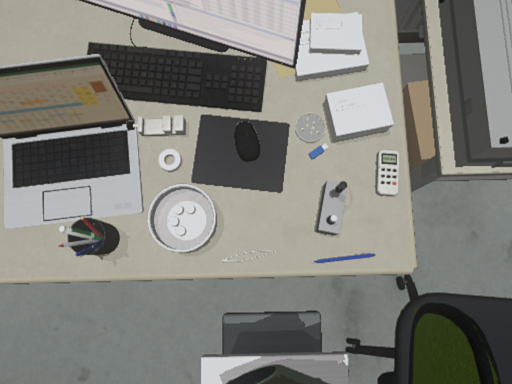

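The scene view shows the stand at about (278,178), with the black-sleeved rod at (269,150) and the plug at (289,168). The tub is at about (226,277). In the top view the stand is at (332,208), the rod top at (341,187), the plug at (333,219) and the tub at (182,218), with the stones at about (180,220).

Run:
```python
import cv2,numpy as np
s=cv2.imread("pics/scene0.png");t=cv2.imread("pics/top0.png")
def c(i,x,y,w,h,W,H): return cv2.resize(i[y:y+h,x:x+w],(W,H),interpolation=cv2.INTER_CUBIC)
m=np.vstack([np.hstack([c(s,240,130,70,50+20,300,300),c(s,185,237,80,80,300,300)]),
 np.hstack([c(t,305,170,60,60+10-10,300,300),c(t,142,178,80,80,300,300)])])
cv2.imwrite("pics/m.png",m)
```

```text
(no output)
```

View pics/m.png

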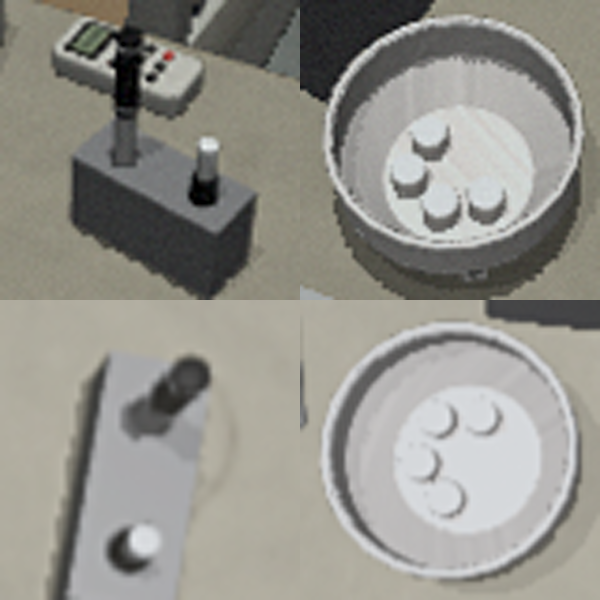

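The mosaic shows the rod entering the block at about scene (269.2,167.8) and top (334.4,193.6). The rod top is at scene (270.3,138) and top (343,185). The tub rim, floor disc and four stones are clear. The free half of the floor is on the right and lower right in the top view.

```bash
cat >> h.py <<'E'
from scipy.spatial.transform import Rotation as Ro
def cam(f):
    h=f["image"].shape[0]; F=h/2/np.tan(np.radians(f["fovy"]/2))
    return F,f["cx"],f["cy"],np.array(f["eye"]),Ro.from_euler("xyz",f["attitude"],degrees=True).as_matrix()
def ray(f,u,v):
    F,cx,cy,e,R=cam(f); d=R@np.array([(u-cx)/F,-(v-cy)/F,-1]); return e,d/np.linalg.norm(d)
def plane(f,u,v,z):
    e,d=ray(f,u,v); return e+d*(z-e[2])/d[2]
def tri(r1,r2):
    (a,d),(b,g)=r1,r2; s=np.linalg.lstsq(np.c_[d,-g],b-a,rcond=None)[0]
    p,q=a+s[0]*d,b+s[1]*g; return (p+q)/2,np.linalg.norm(p-q)
E
python3 - <<'E'
from h import *
np.set_printoptions(precision=1,suppress=True)
S=eyes.grab_frame("scene");T=eyes.grab_frame("top")
P=lambda n,f,u,v,z:print(n,plane(f,u,v,z))
P("bore top",T,334.4,193.6,60);P("bore scene",S,269.2,167.8,60)
print("rod top tri",tri(ray(T,343,185),ray(S,270.3,137.8)))
P("rodtop T z158",T,343,185,158);P("rodtop S",S,270.3,137.8,158)
P("plug T",T,333.3,218.3,104);P("plug S",S,288.7,163.8,104)
# tub: rim outer contour: non-table = low saturation bright
for n,f,(x,y,w,h) in(("T",T,(140,176,84,84)),("S",S,(185,232,82,86))):
    im=f["image"][y:y+h,x:x+w]
    hsv=cv2.cvtColor(im,cv2.COLOR_BGR2HSV)
    m=((hsv[...,2]>175)&(hsv[...,1]<28)).astype(np.uint8)
    c=max(cv2.findContours(m,cv2.RETR_EXTERNAL,cv2.CHAIN_APPROX_NONE)[0],key=len)
    c=cv2.convexHull(c)[:,0,:]
    W=np.array([plane(f,x+a,y+b,64)[:2] for a,b in c])
    print(n,"rim",cv2.minEnclosingCircle(W.astype(np.float32)),cv2.fitEllipse(W.astype(np.float32)))
    m2=(hsv[...,2]>(205)).astype(np.uint8)
    c2=[k for k in cv2.findContours(m2,cv2.RETR_LIST,cv2.CHAIN_APPROX_NONE)[0] if len(k)>40]
    for k in c2:
        W=np.array([plane(f,x+a,y+b,6)[:2] for a,b in k[:,0,:]]).astype(np.float32)
        print(n,"floor?",len(k),cv2.fitEllipse(cv2.convexHull(W)))
for u,v in((440,417),(485,415),(425,463),(450,497)):
    P("stone T",T,142+(u-300)/3.75,178+(v-300)/3.75,24)
for u,v in((431,133),(408,173),(440,205),(487,198)):
    P("stone S",S,185+(u-300)/3.75,237+v/3.75,24)
E
```

```text
bore top [ 491.5 -140.2   60. ]
bore scene [ 489.  -133.8   60. ]
rod top tri (array([ 492.6, -141.4,  157.3]), np.float64(0.9486039749752347))
rodtop T z158 [ 492.  -141.4  158. ]
rodtop S [ 492.8 -140.5  158. ]
plug T [ 433.5 -128.   104. ]
plug S [ 433.7 -126.9  104. ]
T rim ((457.52301025390625, 218.09300231933594), 101.90611267089844) ((455.061767578125, 207.6237030029297), (168.95401000976562, 209.09103393554688), 105.94949340820312)
T floor? 81 ((659.6995849609375, 92.52230834960938), (286.5363464355469, 617.6552734375), 61.33445739746094)
T floor? 111 ((448.75531005859375, 191.01023864746094), (88.00587463378906, 88.752685546875), 103.60186767578125)
T floor? 64 ((454.3535461425781, 241.8057403564453), (74.79816436767578, 113.32087707519531), 90.10994720458984)
T floor? 143 ((455.9809875488281, 200.14389038085938), (147.03514099121094, 152.1406707763672), 114.15141296386719)
T floor? 68 ((404.00079345703125, 116.85147094726562), (168.53671264648438, 346.30523681640625), 141.3773651123047)
S rim ((448.9747314453125, 190.0826873779297), 73.0437240600586) ((449.07269287109375, 190.01119995117188), (145.08038330078125, 145.3588104248047), 62.93806457519531)
S floor? 233 ((448.8089294433594, 190.78875732421875), (85.0900650024414, 91.55838012695312), 15.77475643157959)
stone T [471. 203.  24.]
stone T [471.5 176.   24. ]
stone T [443.6 211.7  24. ]
stone T [422.9 196.6  24. ]
stone S [469.6 182.2  24. ]
stone S [469.3 210.8  24. ]
stone S [443.  220.2  24. ]
stone S [420.7 204.8  24. ]
```

Two views agree on the rod top at (492,-141,157) and the plug at (433.6,-127.5). These are 60 mm apart, which matches the block. The tub centre is (449,190.5), where the rim fit of 145 mm and floor fit of about 88 mm both match. The free half of the tub lies towards about 246°.

Request:
send_rows --targets "0.415 -0.276 0 0 0 0 100;0.415 -0.276 0 0 0 0 100;0.415 -0.276 0 0 0 0 100;0.415 -0.276 0 0 0 0 100;0.415 -0.276 0 0 0 0 100;0.415 -0.276 0 0 0 0 100;0.415 -0.276 0 0 0 0 100;0.415 -0.276 0 0 0 0 100;0.415 -0.276 0 0 0 0 100;0.415 -0.276 0 0 0 0 100;0.415 -0.276 0 0 0 0 100;0.415 -0.276 0 0 0 0 100" --grip_force 40

```text
time_s: 1.2
ee_pos: [492.8, -138.1, 186.3]
ee_rot: [180.0, -0.0, 19.9]
force: [0.9, -1.1, -0.8]
gripper_width: 91.3
gripper_force: 0.0
```

Request:
send_rows --targets "0 0 0 0 0 0 100;0 0 0 0 0 0 100;0 0 0 0 0 0 100"

```text
time_s: 1.45
ee_pos: [491.5, -140.3, 186.0]
ee_rot: [180.0, 0.1, 19.9]
force: [-0.5, -0.3, 0.2]
gripper_width: 90.8
gripper_force: 0.0
```

Run:
```python
from h import *
print(env.state()["ee_pos"])
S=eyes.grab_frame("scene")["image"];T=eyes.grab_frame("top")["image"]
a=cv2.resize(S[90:210,210:330],(400,400),interpolation=cv2.INTER_CUBIC);b=cv2.resize(T[130:250,280:400],(400,400),interpolation=cv2.INTER_CUBIC)
cv2.imwrite("pics/m2.png",np.hstack([a,b]))
```

```text
[ 491.47278729 -140.28161118  185.96907193]
```

View pics/m2.png

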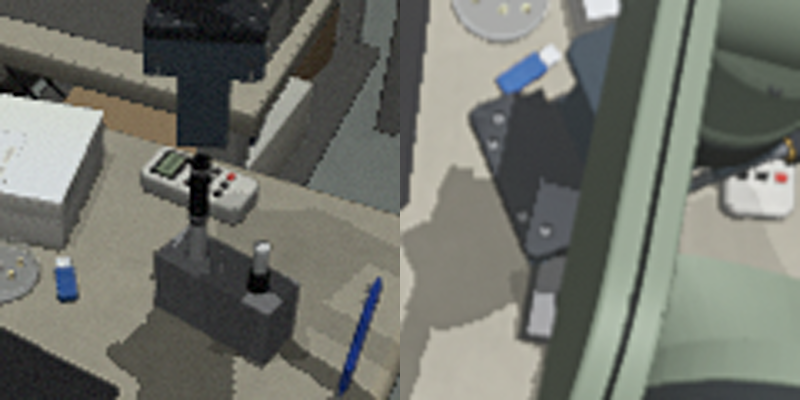

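The open fingers hang right above the rod, with the finger at scene column about 271 and the rod at about 270. I'll go down to TCP z = 114 and close.

Request:
send_rows --targets "0 0 0.02 0 0 0 100;0 0 0.04 0 0 0 100;0 0 0.058 0 0 0 100;0 0 0.072 0 0 0 100;0 0 0.072 0 0 0 100;0 0 0.072 0 0 0 0;0 0 0.072 0 0 0 0;0 0 0.072 0 0 0 0;0 0 0.072 0 0 0 0;0 0 0.072 0 0 0 0;0 0 0.072 0 0 0 0;0 0 0.072 0 0 0 0"

```text
time_s: 2.55
ee_pos: [492.1, -140.1, 114.5]
ee_rot: [180.0, -0.0, 19.9]
force: [-0.6, 1.1, 0.2]
gripper_width: 47.3
gripper_force: 0.0
```

Request:
send_rows --targets "0 0 0 0 0 0 0;0 0 0 0 0 0 0;0 0 0 0 0 0 0;0 0 0 0 0 0 0;0 0 0 0 0 0 0;0 0 0 0 0 0 0"

```text
time_s: 3.05
ee_pos: [492.0, -140.2, 114.2]
ee_rot: [180.0, -0.0, 19.9]
force: [-0.4, -1.4, -0.7]
gripper_width: 14.2
gripper_force: 40.0
```

Gripped. I'll lift it straight up 85 mm.

Request:
send_rows --targets "0 0 -0.01 0 0 0 0;0 0 -0.025 0 0 0 0;0 0 -0.04 0 0 0 0;0 0 -0.055 0 0 0 0;0 0 -0.07 0 0 0 0;0 0 -0.08 0 0 0 0;0 0 -0.085 0 0 0 0;0 0 -0.085 0 0 0 0;0 0 -0.085 0 0 0 0"

```text
time_s: 3.8
ee_pos: [491.6, -140.0, 199.0]
ee_rot: [-180.0, 0.0, 19.9]
force: [0.7, -0.8, -1.0]
gripper_width: 14.4
gripper_force: 40.0
```

Run:
```python
from h import *
S=eyes.grab_frame("scene")["image"]
cv2.imwrite("pics/m3.png",cv2.resize(S[80:200,210:330],(600,600),interpolation=cv2.INTER_CUBIC))
```

```text
(no output)
```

View pics/m3.png

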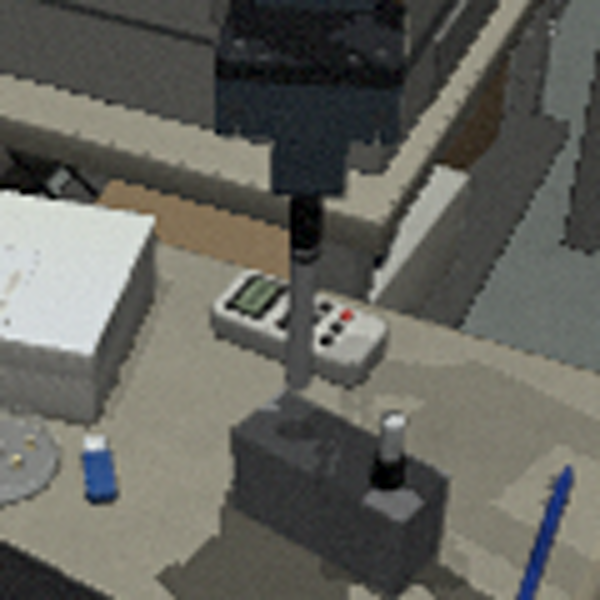

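The rod is out of the bore. Its tip is at scene pixel (269.4,156.5) or so, and the sleeve meets the finger ends at about (271,120).

Run:
```python
from h import *
S=eyes.grab_frame("scene")
for v in(156,157,158): print(plane(S,269.4,v,93))
print("axis at TCP z",plane(S,270.8,119.5,199)); print("sleeve bottom z180.5",plane(S,270.6,131.5,172))
F,cx,cy,e,R=cam(S)
for p in((491.6,-140,199),(491.6,-140,172),(491.6,-140,93)):
    q=R.T@(np.array(p)-e); print(cx-F*q[0]/q[2]*1, cy+F*q[1]/q[2])
```

```text
[ 493.93020547 -143.55087805   93.        ]
[ 492.39596447 -140.01910551   93.        ]
[ 490.86991549 -136.50619072   93.        ]
axis at TCP z [ 501.17271552 -159.1449816   199.        ]
sleeve bottom z180.5 [ 495.53102141 -147.49118034  172.        ]
271.3002692340755 124.96689382867069
270.8590736818472 133.6863415923439
269.6747244975977 157.09290313598544
```

The tip hangs under the TCP within about 2 mm, so the rod is upright. Next it goes over the free side of the tub, to (437.5,165).

Request:
send_rows --targets "0.003 -0.015 0 0 0 0 0;0.008 -0.046 0 0 0 0 0;0.014 -0.082 0 0 0 0 0;0.020 -0.119 0 0 0 0 0;0.027 -0.156 0 0 0 0 0;0.033 -0.192 0 0 0 0 0;0.039 -0.229 0 0 0 0 0;0.045 -0.263 0 0 0 0 0;0.050 -0.290 0 0 0 0 0;0.0525 -0.3056 0 0 0 0 0;0.0525 -0.3056 0 0 0 0 0;0.0525 -0.3056 0 0 0 0 0"

```text
time_s: 4.9
ee_pos: [436.9, 165.3, 198.5]
ee_rot: [180.0, 0.1, 20.0]
force: [-0.1, 0.0, -0.6]
gripper_width: 14.5
gripper_force: 40.0
```

Run:
```python
from h import *
print(env.state()["ee_pos"])
S=eyes.grab_frame("scene")
cv2.imwrite("pics/m4.png",cv2.resize(S["image"][190:330,160:300],(600,600),interpolation=cv2.INTER_CUBIC))
F,cx,cy,e,R=cam(S)
for p in((437.5,165,199),(437.5,165,93)):
    q=R.T@(np.array(p)-e); print(cx-F*q[0]/q[2], cy+F*q[1]/q[2])
```

```text
[436.86177606 165.25794035 198.46107062]
233.36082362211752 225.30368974141527
235.26040611168526 255.37646253393234
```

View pics/m4.png

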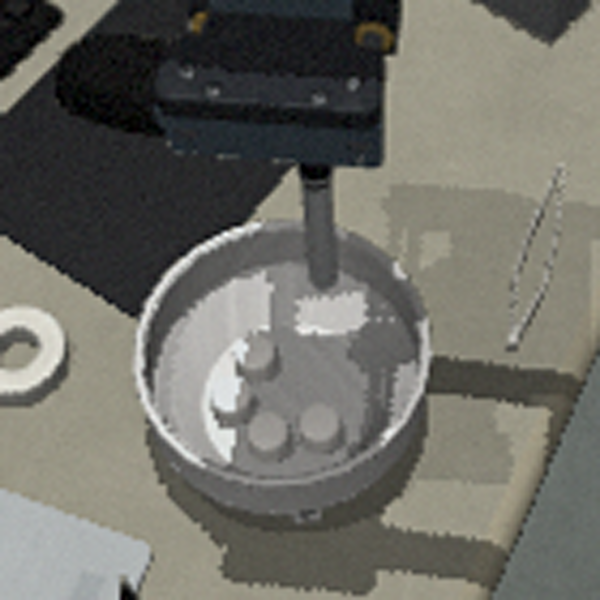

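The tip hangs at crop (322,283), which is pixel (235.1,256). The expected pixel was (235.3,255.4), so the pose is right, and the free half is clear below. Going down to tip z = 12 and working out the circle.

Request:
send_rows --targets "0 0 0.015 0 0 0 0;0 0 0.03 0 0 0 0;0 0 0.045 0 0 0 0;0 0 0.058 0 0 0 0;0 0 0.068 0 0 0 0;0 0 0.076 0 0 0 0;0 0 0.081 0 0 0 0;0 0 0.081 0 0 0 0;0 0 0.081 0 0 0 0"

```text
time_s: 5.7
ee_pos: [437.7, 164.7, 118.3]
ee_rot: [180.0, -0.0, 19.8]
force: [0.1, 0.7, -0.4]
gripper_width: 15.0
gripper_force: 40.0
```

Run:
```python
import numpy as np
a0=np.radians(226)
for s in(1,-1):
    print(";".join("%.4f %.4f 0 0 0 0 0"%(s*.028*(np.cos(a0+k*np.pi/12)-np.cos(a0))+0,-s*.028*(np.sin(a0+k*np.pi/12)-np.sin(a0))+0) for k in range(1,13)))
```

```text
0.0059 0.0043 0 0 0 0 0;0.0127 0.0070 0 0 0 0 0;0.0199 0.0079 0 0 0 0 0;0.0272 0.0068 0 0 0 0 0;0.0339 0.0039 0 0 0 0 0;0.0396 -0.0007 0 0 0 0 0;0.0439 -0.0066 0 0 0 0 0;0.0466 -0.0134 0 0 0 0 0;0.0474 -0.0206 0 0 0 0 0;0.0464 -0.0279 0 0 0 0 0;0.0435 -0.0346 0 0 0 0 0;0.0389 -0.0403 0 0 0 0 0
-0.0059 -0.0043 0 0 0 0 0;-0.0127 -0.0070 0 0 0 0 0;-0.0199 -0.0079 0 0 0 0 0;-0.0272 -0.0068 0 0 0 0 0;-0.0339 -0.0039 0 0 0 0 0;-0.0396 0.0007 0 0 0 0 0;-0.0439 0.0066 0 0 0 0 0;-0.0466 0.0134 0 0 0 0 0;-0.0474 0.0206 0 0 0 0 0;-0.0464 0.0279 0 0 0 0 0;-0.0435 0.0346 0 0 0 0 0;-0.0389 0.0403 0 0 0 0 0
```

Request:
send_rows --targets "0.006 0.0043 0 0 0 0 0;0.0127 0.007 0 0 0 0 0;0.02 0.0079 0 0 0 0 0;0.0272 0.0068 0 0 0 0 0;0.0339 0.0039 0 0 0 0 0;0.0396 -0.0007 0 0 0 0 0;0.0439 -0.0066 0 0 0 0 0;0.0466 -0.0134 0 0 0 0 0;0.0474 -0.0206 0 0 0 0 0;0.0464 -0.0279 0 0 0 0 0;0.0435 -0.0346 0 0 0 0 0;0.039 -0.0403 0 0 0 0 0"

```text
time_s: 6.7
ee_pos: [459.8, 217.0, 118.2]
ee_rot: [180.0, -0.0, 19.9]
force: [0.5, -0.8, -0.7]
gripper_width: 14.3
gripper_force: 40.0
```

Request:
send_rows --targets "-0.006 -0.0043 0 0 0 0 0;-0.0127 -0.007 0 0 0 0 0;-0.02 -0.0079 0 0 0 0 0;-0.0272 -0.0068 0 0 0 0 0;-0.0339 -0.0039 0 0 0 0 0;-0.0396 0.0007 0 0 0 0 0;-0.0439 0.0066 0 0 0 0 0;-0.0466 0.0134 0 0 0 0 0;-0.0474 0.0206 0 0 0 0 0;-0.0464 0.0279 0 0 0 0 0;-0.0435 0.0346 0 0 0 0 0;-0.039 0.0403 0 0 0 0 0"

```text
time_s: 7.7
ee_pos: [438.3, 164.6, 118.4]
ee_rot: [-180.0, -0.0, 19.8]
force: [0.5, 1.6, 0.2]
gripper_width: 14.3
gripper_force: 40.0
```

Run:
```python
from h import *
S=eyes.grab_frame("scene")
cv2.imwrite("pics/m5.png",cv2.resize(S["image"][190:330,160:300],(600,600),interpolation=cv2.INTER_CUBIC))
```

```text
(no output)
```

View pics/m5.png

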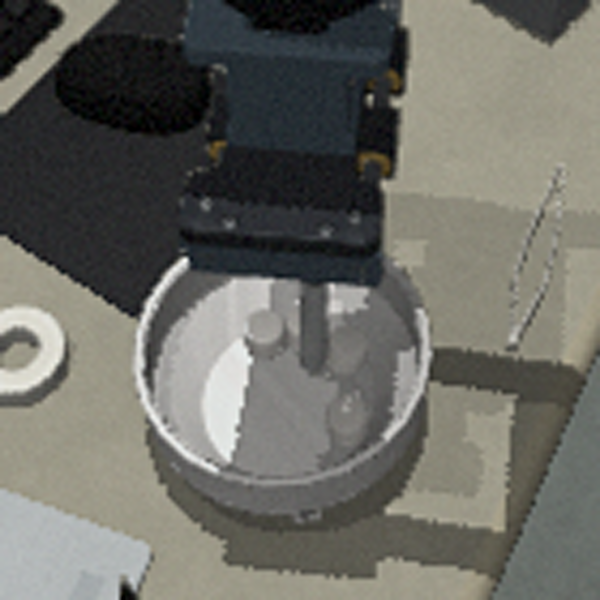

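After one round the stones have been swept along: they are now at crop (267,330), (348,348) and (350,395–420), all in the tub. The rod is upright with its tip near (315,370). Two more rounds.

Request:
send_rows --targets "0.006 0.0043 0 0 0 0 0;0.0127 0.007 0 0 0 0 0;0.02 0.0079 0 0 0 0 0;0.0272 0.0068 0 0 0 0 0;0.0339 0.0039 0 0 0 0 0;0.0396 -0.0007 0 0 0 0 0;0.0439 -0.0066 0 0 0 0 0;0.0466 -0.0134 0 0 0 0 0;0.0474 -0.0206 0 0 0 0 0;0.0464 -0.0279 0 0 0 0 0;0.0435 -0.0346 0 0 0 0 0;0.039 -0.0403 0 0 0 0 0"

```text
time_s: 8.75
ee_pos: [459.8, 217.0, 118.3]
ee_rot: [180.0, -0.0, 19.9]
force: [0.6, -0.7, -0.6]
gripper_width: 14.7
gripper_force: 40.0
```

Request:
send_rows --targets "-0.006 -0.0043 0 0 0 0 0;-0.0127 -0.007 0 0 0 0 0;-0.02 -0.0079 0 0 0 0 0;-0.0272 -0.0068 0 0 0 0 0;-0.0339 -0.0039 0 0 0 0 0;-0.0396 0.0007 0 0 0 0 0;-0.0439 0.0066 0 0 0 0 0;-0.0466 0.0134 0 0 0 0 0;-0.0474 0.0206 0 0 0 0 0;-0.0464 0.0279 0 0 0 0 0;-0.0435 0.0346 0 0 0 0 0;-0.039 0.0403 0 0 0 0 0"

```text
time_s: 9.75
ee_pos: [437.9, 164.6, 118.2]
ee_rot: [-179.9, 0.0, 19.8]
force: [-0.8, 3.0, 0.6]
gripper_width: 14.7
gripper_force: 40.1
```

Request:
send_rows --targets "0.006 0.0043 0 0 0 0 0;0.0127 0.007 0 0 0 0 0;0.02 0.0079 0 0 0 0 0;0.0272 0.0068 0 0 0 0 0;0.0339 0.0039 0 0 0 0 0;0.0396 -0.0007 0 0 0 0 0;0.0439 -0.0066 0 0 0 0 0;0.0466 -0.0134 0 0 0 0 0;0.0474 -0.0206 0 0 0 0 0;0.0464 -0.0279 0 0 0 0 0;0.0435 -0.0346 0 0 0 0 0;0.039 -0.0403 0 0 0 0 0"

```text
time_s: 10.75
ee_pos: [459.7, 217.0, 118.2]
ee_rot: [180.0, 0.0, 19.9]
force: [0.6, -0.9, -1.2]
gripper_width: 14.6
gripper_force: 40.0
```

Request:
send_rows --targets "-0.006 -0.0043 0 0 0 0 0;-0.0127 -0.007 0 0 0 0 0;-0.02 -0.0079 0 0 0 0 0;-0.0272 -0.0068 0 0 0 0 0;-0.0339 -0.0039 0 0 0 0 0;-0.0396 0.0007 0 0 0 0 0;-0.0439 0.0066 0 0 0 0 0;-0.0466 0.0134 0 0 0 0 0;-0.0474 0.0206 0 0 0 0 0;-0.0464 0.0279 0 0 0 0 0;-0.0435 0.0346 0 0 0 0 0;-0.039 0.0403 0 0 0 0 0"

```text
time_s: 11.75
ee_pos: [438.4, 164.7, 118.4]
ee_rot: [-180.0, -0.1, 19.8]
force: [1.1, 1.2, 0.4]
gripper_width: 14.6
gripper_force: 40.0
```

Run:
```python
from h import *
S=eyes.grab_frame("scene")
cv2.imwrite("pics/m6.png",cv2.resize(S["image"][190:330,160:300],(600,600),interpolation=cv2.INTER_CUBIC))
F,cx,cy,e,R=cam(S)
for p in((438,165,12),(438,165,118)):
    q=R.T@(np.array(p)-e); print((cx-F*q[0]/q[2]-160)*4.286, (cy+F*q[1]/q[2]-190)*4.286)
```

```text
326.8820134495814 361.5693492819287
319.86646324199927 251.89579228202692
```

View pics/m6.png

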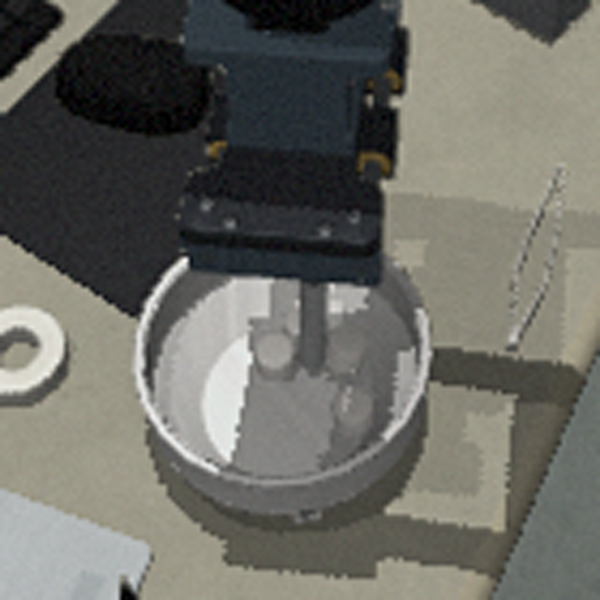

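Three rounds are done. The tip is at crop (313,370), a lag of about 5 mm. Stones show at crop (273,350), (345,350) and (352,385–410), inside the tub. Now I'll lower the rod almost to the floor, open, and rise.

Request:
send_rows --targets "0 0 0.002 0 0 0 0;0 0 0.004 0 0 0 0;0 0 0.005 0 0 0 0;0 0 0.005 0 0 0 0;0 0 0.005 0 0 0 60;0 0 0.005 0 0 0 60;0 0 0.005 0 0 0 60;0 0 0.005 0 0 0 60;0 0 0.005 0 0 0 60;0 0 0.005 0 0 0 60;0 0 0.005 0 0 0 60;0 0 0.005 0 0 0 60"

```text
time_s: 12.8
ee_pos: [437.5, 165.1, 113.2]
ee_rot: [180.0, -0.0, 19.9]
force: [0.8, 0.1, 0.5]
gripper_width: 54.7
gripper_force: 0.0
```

Request:
send_rows --targets "0 0 -0.01 0 0 0 60;0 0 -0.025 0 0 0 60;0 0 -0.045 0 0 0 60;0 0 -0.065 0 0 0 60;0 0 -0.085 0 0 0 60;0 0 -0.105 0 0 0 60;0 0 -0.12 0 0 0 60;0 0 -0.13 0 0 0 60;0 0 -0.13 0 0 0 60;0 0 -0.13 0 0 0 60;0 0 -0.13 0 0 0 60;0 0 -0.13 0 0 0 60"

```text
time_s: 13.8
ee_pos: [436.8, 164.8, 242.0]
ee_rot: [180.0, 0.1, 19.9]
force: [0.2, 0.8, 0.7]
gripper_width: 54.6
gripper_force: 0.0
```

Request:
send_rows --targets "0.01 0.02 0 0 0 0 60;0.02 0.05 0 0 0 0 60;0.03 0.08 0 0 0 0 60;0.03 0.11 0 0 0 0 60;0.03 0.14 0 0 0 0 60;0.03 0.17 0 0 0 0 60;0.03 0.2 0 0 0 0 60;0.03 0.22 0 0 0 0 60;0.03 0.24 0 0 0 0 60;0.03 0.25 0 0 0 0 60;0.03 0.25 0 0 0 0 60;0.03 0.25 0 0 0 0 60"

```text
time_s: 14.8
ee_pos: [550.2, -59.5, 242.5]
ee_rot: [-179.9, 0.1, 19.8]
force: [0.6, 0.3, 0.8]
gripper_width: 54.4
gripper_force: 0.0
```

Run:
```python
from h import *
S=eyes.grab_frame("scene")["image"];T=eyes.grab_frame("top")["image"]
cv2.imwrite("pics/m7.png",np.hstack([cv2.resize(S[210:330,160:280],(400,400),interpolation=cv2.INTER_CUBIC),cv2.resize(T[160:280,130:250],(400,400),interpolation=cv2.INTER_CUBIC)]))
```

```text
(no output)
```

View pics/m7.png

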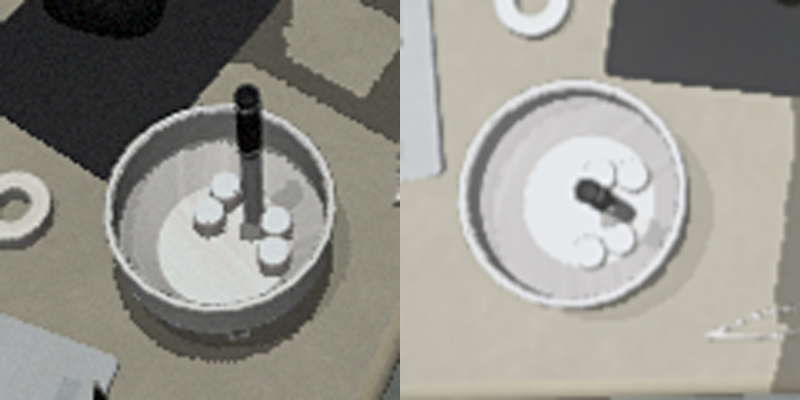

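The rod stands on its own in the tub, at scene crop (250,90–235), and all four stones are inside. The gripper is well clear. I'll check that it is still, then hand in.

Run:
```python
from h import *
a=eyes.grab_frame("scene")["image"][225:325,185:265].astype(int)
for _ in range(10): b=eyes.grab_frame("scene")["image"]
b=b[225:325,185:265].astype(int)
d=np.abs(a-b).max(2); print(d.max(),(d>60).sum())
if (d>60).sum()<30: print(env.job_done())
```

```text
86 2
the job is handed in; nothing more can be done
None
```

I stirred three anticlockwise rounds and handed the job in, with the rod let go and standing still in the tub, all four stones inside and the gripper clear; the hand-in gave no verdict.

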